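# Level the dessert riser and keep the spirit level pressed down

## Robot

A 6-joint arm with a two-finger parallel gripper is mounted at the origin on the work surface. World frame = base frame: x ahead of the robot, y to its left, z up, the work surface at z = 0. Lengths are in m, angles in rad, forces in N, time in s.
With the tool pointing down it reaches from about 0.375 to 0.825 m from the base axis. Payload 5.5 kg.
Tool frame: the origin (TCP) lies between the finger pads; the fingertips stand 19 mm ahead of it and the grasp point (between the pads) is the TCP (tips_ahead is the distance from the TCP to the fingertips, in m); z points along the fingers, y is the line along which they close (so a half turn about z gives the same grasp; the last joint's range is limited). The gripper opens to 85 mm and grips with 20 to 120 N. Pads are 22 mm wide; open, the fingers measure 114 mm over their backs; the gripper's body (76 mm by 85 mm) begins 54 mm behind the grasp point. The pads swing forward as they close: fully open they stand 13 mm farther back than shut.
Start: joints at [-1.233, 0.314, -0.047, 1.21, 0, 1.571], TCP at [0.199, -0.566, 0.229] pointing down, gripper open.
Joint ranges: [-2.67, 2.67], [-0.69, 1.73], [-1.03, 1.25], [-2.08, 2.16], [-1.42, 1.45], [-3.14, 3.14]. Speed limits (rad/s): [2.39, 2.39, 3.01, 3.14, 3.14, 3.14].

## Interface

Orientations are given as [roll, pitch, yaw] about the fixed x, y, z axes, in that order (R = Rz(yaw) Ry(pitch) Rx(roll)).
In Python, from station import state, grab_frame, camera_params, job_done, tips_ahead gives the robot as it stands.
- The arm moves only by the tool servo_tool, never from a script. Its argument "moves" is a list that holds one entry, the list of rows, each a list of 7 numbers: the shift along the tool's x, y, z normalised to -1 to 1, where 1 is 20 cm, then the turn, a rotation vector about the tool's x, y, z normalised to -1 to 1, where 1 is 120 degrees, then the opening, from 0 (shut) to 1 (fully open). In form: [[[tx, ty, tz, wx, wy, wz, grip], ...]]. A call has 1 to 20 rows; each row shifts and turns the commanded pose from where the row before left it, along the tool's axes as they then stand; what a row does not reach is not made up. A row lasts 1/12 s, in which the tool goes at most 41.7 mm and 7.16 degrees, less where a joint would pass 70% of its speed; a pose out of reach is approached as far as the arm can. A call with a number of a shift or a turn outside -1 to 1 is refused whole. A call with a gripper value outside its range is refused whole. The fingers move at their own pace and stop on an object; "squeeze" is the grip in N (left out, the last holds). Time passes only in rows, so rows that do not move let the fingers close. It gives the time, the measured TCP pose, the force, the opening and the grip force at its end, in the units of the state.
- state(): the state, without advancing time (a new reading comes with each control period).
- grab_frame(name): name is "scene" or "side" or "wrist"; returns (picture, depth): 480x640x3 uint8, red, green, blue; 480x640 float32, m along the optical axis (not along the pixel's ray), 0 where there is no reading.
- camera_params(name): a dict with "vertical_fov" (degrees; the focal length in pixels is half the picture's height over the tangent of half this angle, whatever the lens; pixels are square), "cx", "cy" (the principal point, pixels), "R" (3x3) and "t" (3): a world point X has camera coordinates R X + t; the wrist camera has in their place "T_tool_cam" (4x4, takes a point from camera to tool coordinates, whose origin is the TCP and whose axes are the flange's). Camera axes: x right, y down, z forward; pixel columns grow to the right and rows downward; lengths in m; the calibration is good to about 2 mm. A picture is of the moment at which its call begins: read the wrist's pose just before it. camera_params takes no time and is no camera call.
- job_done(): hands the job in; it is judged then, once.
The state is a dict: "time": time; "joint_positions": joint angles; "dq": joint speeds; "joint_efforts": joint torques, N m; "eef_pos": TCP position; "tool_rot": TCP orientation; "ft_force": force on the tool from outside, world axes, zero at the start; "wrist_torque": the same for the moment, N m; "gripper_width": finger opening in m; "grip_force": force on a finger pad.
Only numpy, scipy, OpenCV 4.12 (cv2) and the standard library are available. Lean on these libraries where they do the work, as an engineer would, in place of code of your own. Each camera call takes 0.05 s, during which the arm holds its last target. There are 200 camera calls.

## Task

Get the dessert riser on this diner table ready for cakes: first press the open hinged clip at the riser's end down until it snaps shut over the shelf's pivot bar, then turn the black wing grip of the levelling foot at the other end until the bubble of the spirit level lying on the shelf sits centred between its two lines. Finish by pressing the spirit level down flat on the shelf from above with a light steady push (about 10 N), and end the program while still pressing, with the bubble centred and the clip shut; leave the tumbler, the pepper grinder and the plate alone.

Things in the scene. Friction and masses are not known exactly. Their poses are not given: they have to be found in the camera images.
- clip (a joint): opening of the steel clip: 0 = shut down on the bearing block, about 0.6 rad = standing open as at the start. An over-centre mechanism resists with about 4 N at the press point until it is half-way down, then snaps it shut and holds it there
- clip_edge (a point): press point on top of the clip, a steel flap 82 mm long, 30 mm wide, 5 mm thick, hinged at its end away from the robot (+x of the stand): on its upper face, 66 mm from the hinge axis and 16 mm from the free end. When shut, it is at x -25, y +160, z +76 mm in the stand's frame. z axis = normal of the upper face, x axis points to the hinge
- stand: the riser's fixed dark steel stand, 100 mm (x) by 420 mm (y); origin under its middle, on the table. In its frame the foot's vertical axis is at x 0, y -190 mm; the clip's bearing block is at x 0, y +160 mm; the shelf pivots about an axis along x at y +125 mm, height 66 mm
- shelf: the white shelf board, 125 mm (stand x) by 250 mm (stand y), 12 mm thick, on the stand; its upper face is at height about 76 mm when level, and at the start slopes by 0.02 to 0.04 rad with the foot end low. Origin on its pivot axis
- shelf_top (a point): centre of the shelf's upper face; z axis = its normal, x and y as the stand's
- foot_grip (a point): centre of the levelling foot's black wing grip, a bar 46 mm long (x axis), 14 mm wide, 34 mm tall (16 mm above the point), on a 42 mm disc (top 18 mm below the point); on the vertical turning axis, 132 mm high. Clockwise from above raises the foot end of the shelf, 0.016 rad per rad. Stiff (0.15 N m), stays where left. At the start it needs 1.4 to 2.4 rad clockwise; it can overshoot by 1.6 rad
- level: the loose aluminium pocket spirit level, 130 mm long (x), 24 mm wide, 30 mm tall, about 0.25 kg, lying lengthwise along the shelf, +x towards the foot end; origin under its middle. Its outer 32 mm at each end are flat solid blocks of full height, good to press on; the green vial, with its top flush, lies between them
- level_top (a point): middle of the level's top, 30 mm above its underside, axes as the level's
- vial_mid (a point): centre of the vial, midway between its two black lines, which are 22 mm apart; axes as the level's
- bubble_mid (a point): the white bubble (15 mm long) at the top of the vial; the point is 4 mm below its middle. It rises to the higher end: 0.6 mm per mrad of slope along the level, so about 9.6 mm per rad of turn of the foot; at the start it stands 13 to 23 mm off the middle towards the level's -x (the pivot end). It settles in about 1 s
- tumbler: bystander: clear plastic tumbler, 80 mm wide, 130 mm tall; origin under its middle
- grinder: bystander: amber pepper grinder, 52 mm wide, 140 mm tall; origin under its middle
- plate: bystander: white plate, 170 mm wide, 22 mm tall; origin under its middle
There are look-alikes about, which are no part of the job. Of the things shaped like the level, the aluminium one is meant.

How it is judged:
On the way, in this order (a step that is already met when the one before it is completed fails the run):
1. the clip is snapped shut (value of joint clip below 0.05 rad), for 0.2 s.
2. the foot is turned until the bubble stands centred (x of bubble_mid in the frame of vial_mid between -0.004 and 0.004 m and angle between shelf_top's own z axis and vertical below 0.009 rad), for 0.2 s.
At the end, for the whole second after the job is handed in: clip shut (under 0.05 rad), bubble within 4 mm of the vial's middle, shelf level within 0.009 rad, spirit level flat (0.02 rad) and lengthwise (0.35 rad) on the shelf within 80 mm of its middle, fingers pressing it with 3 to 35 N so that it bears on the shelf with over 5 N (all of step 2 and value of joint clip below 0.05 rad and angle between the z axis of level and the z axis of shelf_top, either way round below 0.02 rad and angle between the x axis of level and the y axis of shelf_top, either way round below 0.35 rad and horizontal distance between level_top and shelf_top below 0.08 m and contact force between the fingers and level between 3 and 35 N and contact force between level and shelf above 5 N); the arm keeps its last pose, push and grip.
It fails at once if a bystander is moved or tipped (distance of any of tumbler, grinder, plate from where it was at the start of the episode above 0.03 m or angle between any of tumbler, grinder's own z axis and vertical above 0.4 rad).
It fails at once if the spirit level falls off the shelf (height (world z) of level below 0.04 m).
It fails at once if the spirit level is pressed hard enough to damage it (contact force between the fingers and level above 60 N).
It also fails if it takes over 61 s, if anything falls off the work surface, if the arm or the gripper's body presses on something with over 40 N, if the wrist force passes 120 N, or if a joint passes its speed limit or range.

## Working session

There is one attempt and no reset: what is moved stays moved. The work goes in short steps, Python scripts to look and compute and a tool call to move; the robot and the scene stay as the last step left them, time stands still between calls to the robot, and variables do not carry over. Pictures are saved under pics/ and viewed, at most 10 in all, crops included, and the job is handed in when it is done.

Besides the shell and the picture viewer there is one more tool, called after ">>>" as name(argument=value, ...), one argument or row to a line, values as JSON. servo_tool: Moves the arm, as the interface text tells. Its arguments: {"type":"object","properties":{"moves":{"type":"array"},"squeeze":{"type":"number"}},"required":["moves"]}

```bash
mkdir -p pics; ls
cat > h.py <<'E'
import numpy as np, cv2
from station import *
from scipy.spatial.transform import Rotation as Ro
def save(img,n): cv2.imwrite('pics/'+n,cv2.cvtColor(img,cv2.COLOR_RGB2BGR))
def tool():
    s=state(); T=np.eye(4); T[:3,:3]=Ro.from_euler('xyz',s['tool_rot']).as_matrix(); T[:3,3]=s['eef_pos']; return T
def cam(name,T=None):
    p=camera_params(name); f=240/np.tan(np.radians(p['vertical_fov'])/2)
    if 'R' in p: R=np.array(p['R']);t=np.array(p['t']); return f,p['cx'],p['cy'],R.T,-R.T@t
    M=(tool() if T is None else T)@np.array(p['T_tool_cam']); return f,p['cx'],p['cy'],M[:3,:3],M[:3,3]
def ray(c,u,v,z=None,depth=None):
    f,cx,cy,R,o=c; d=R@np.array([(u-cx)/f,(v-cy)/f,1.0])
    return o+d*(depth if depth is not None else (z-o[2])/d[2])
def proj(c,X):
    f,cx,cy,R,o=c; q=R.T@(np.array(X)-o); return q[0]/q[2]*f+cx,q[1]/q[2]*f+cy
E
python3 - <<'E'
from h import *
s=state(); print(s)
for n in('scene','side'):
    a,d=grab_frame(n); np.savez(f'pics/{n}0.npz',a=a,d=d); save(a,n+'0.png'); print(n,camera_params(n))
print(camera_params('wrist'))
E
```

```text
pics
{'time': 0.0, 'joint_positions': array([-1.23297001e+00,  3.14235487e-01, -4.80665352e-02,  1.21020605e+00,
        1.11034855e-05,  1.57079434e+00]), 'dq': array([ 3.96030757e-05,  6.04030982e-04, -1.31643238e-03,  1.12041594e-03,
       -9.47506429e-04,  8.18488301e-05]), 'joint_efforts': array([ 2.38175271e-03, -5.39600050e+01,  3.39741755e+01,  1.92912068e-02,
       -3.42544195e-05,  1.78518133e-05]), 'eef_pos': array([ 0.19867363, -0.56553836,  0.2283344 ]), 'tool_rot': array([-3.13988091e+00, -1.11068619e-05,  3.37828276e-01]), 'ft_force': array([-0.70167412, -0.07488141,  0.26952462]), 'wrist_torque': array([-0.03828107,  0.05644263,  0.02580517]), 'grip_force': 0.0, 'gripper_width': 0.08533767056161629}
scene {'vertical_fov': 48.5775422016669, 'cx': 333.9555802921356, 'cy': 238.6809473983453, 'R': array([[ 0.41204183,  0.9110662 , -0.013413  ],
       [ 0.62476999, -0.29321454, -0.72366269],
       [-0.6632375 ,  0.28979926, -0.69002348]]), 't': array([-0.20630718, -0.2224597 ,  1.71796326])}
side {'vertical_fov': 45.82672089768359, 'cx': 327.9580813712749, 'cy': 238.6488416457244, 'R': array([[-0.94583138, -0.3241781 ,  0.01765104],
       [-0.22782688,  0.62401604, -0.74746164],
       [ 0.23129616, -0.71099405, -0.66407043]]), 't': array([0.45372023, 0.19262737, 1.28156645])}
{'vertical_fov': 69.76128825016042, 'cx': 323.83405950726103, 'cy': 237.0380938252583, 'T_tool_cam': array([[ 2.50865195e-04, -9.48389085e-01, -3.17108941e-01,
         8.06318712e-02],
       [ 9.99999940e-01,  1.61642234e-04,  3.07671707e-04,
        -1.24315670e-04],
       [-2.40534291e-04, -3.17108999e-01,  9.48389068e-01,
        -1.45605033e-01],
       [ 0.00000000e+00,  0.00000000e+00,  0.00000000e+00,
         1.00000000e+00]])}
```

View pics/scene0.png

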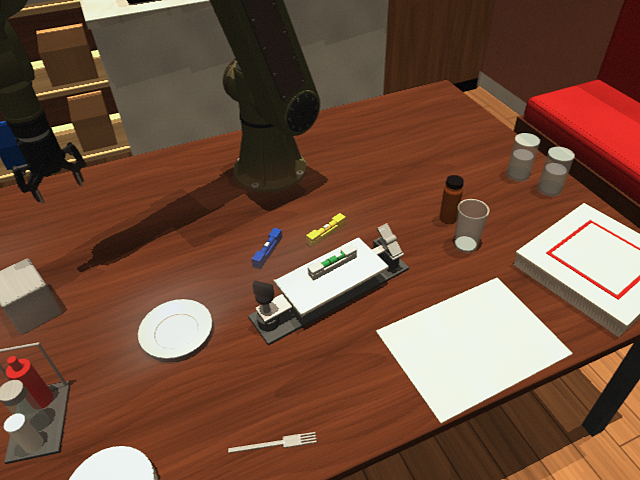

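View pics/side0.png

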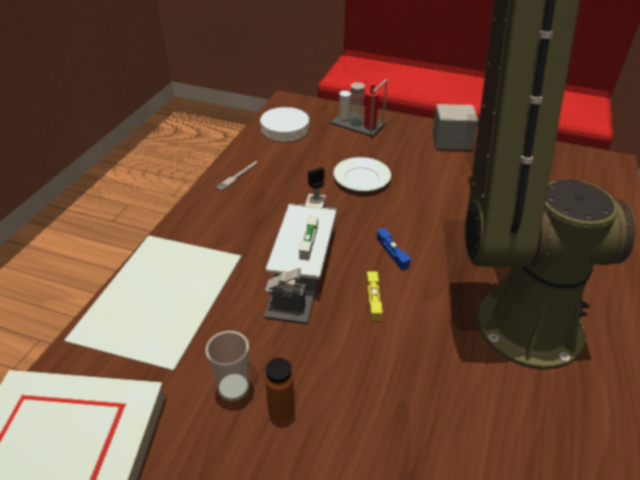

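The riser is in the scene view at (330,285), with the black foot grip at (264,292) and the open clip at (389,240). There are three level-shaped things in it: blue (267,246) and yellow (326,229) on the table, and grey aluminium with a green vial at (333,262) on the shelf. The aluminium one on the shelf is the one meant. I'll confirm it in an enlarged crop.

Run:
```python
from h import *
a=np.load('pics/scene0.npz')['a'][220:345,240:420]
b=np.load('pics/side0.npz')['a'][160:330,250:350]
save(cv2.resize(a,None,fx=4.4,fy=4.4,interpolation=cv2.INTER_CUBIC),'c1.png')
save(cv2.resize(b,None,fx=3.5,fy=3.5,interpolation=cv2.INTER_CUBIC),'c2.png')
```

```text
(no output)
```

View pics/c1.png

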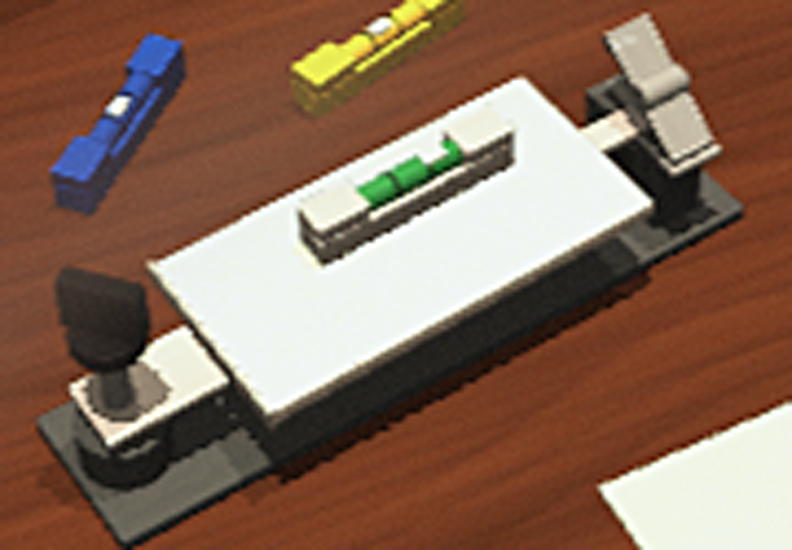

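The crop confirms it: the aluminium level with the green vial lies on the shelf. Its near block top is at crop (335,205) and its far block at (480,130). The clip stands open at crop (665,100), and the grip is at (105,305). Next I'll fit the stand pose.

Run:
```python
from h import *
c=cam('scene'); u=lambda p:(240+p[0]/4.4,220+p[1]/4.4)
g=lambda p,z:ray(c,*u(p),z=z)
print('base',*[np.round(g(p,0.008),4) for p in[(38,422),(125,540),(743,210)]])
S=[g(p,z) for p,z in[((150,265),.0690),((268,415),.0690),((655,208),.076),((523,78),.076)]]
print('shelf',np.round(S,4),[round(np.linalg.norm(S[i]-S[(i+1)%4]),4) for i in range(4)])
y=(S[2]+S[3]-S[0]-S[1]); print('yaw',np.arctan2(y[1],y[0])-np.pi/2,'cen',np.mean(S,0))
gt=g((105,280),.148); print('grip top',gt, 'lvl', g((335,205),.104),g((480,130),.106))
d=np.load('pics/scene0.npz')['d']
for p in[(105,300),(335,205),(480,130),(640,50),(685,130),(400,300)]:
    q=u(p); print(p,np.round(ray(c,*q,depth=d[int(round(q[1])),int(round(q[0]))]),4))
for b,(pu,pv,w) in dict(tumbler=(471,205,.13),grinder=(454,182,.14),plate=(175,328,.02)).items(): print(b,np.round(ray(c,pu,pv,z=w),3))
```

```text
base [ 0.547  -0.2459  0.008 ] [ 0.6406 -0.2284  0.008 ] [0.572  0.1821 0.008 ]
shelf [[ 0.5184 -0.165   0.069 ]
 [ 0.6418 -0.1448  0.069 ]
 [ 0.6032  0.1015  0.076 ]
 [ 0.4785  0.0817  0.076 ]] [np.float64(0.125), np.float64(0.2495), np.float64(0.1262), np.float64(0.25)]
yaw 0.15805637053977506 cen [ 0.56047608 -0.03165733  0.0725    ]
grip top [ 0.58846911 -0.20616493  0.148     ] lvl [ 0.55079339 -0.06751438  0.104     ] [0.53400248 0.02705851 0.106     ]
(105, 300) [ 0.5971 -0.2096  0.1436]
(335, 205) [ 0.5499 -0.0672  0.103 ]
(480, 130) [0.5351 0.0265 0.1072]
(640, 50) [0.5223 0.1334 0.1147]
(685, 130) [0.5595 0.1445 0.0794]
(400, 300) [ 0.6025 -0.0528  0.0731]
tumbler [0.542 0.373 0.13 ]
grinder [0.452 0.379 0.14 ]
plate [ 0.518 -0.415  0.02 ]
```

View pics/c2.png

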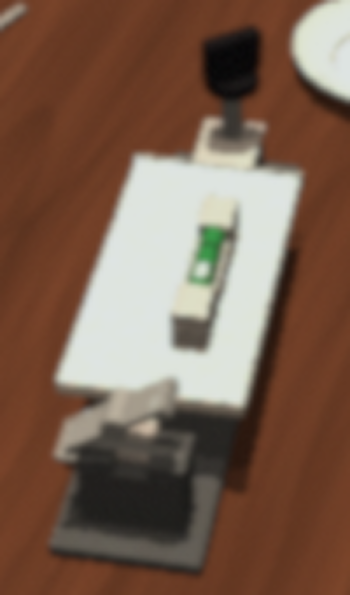

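The fit checks out: the shelf measures 125.6 × 249.8 mm, the yaw is about 0.16 and the stand origin is about (0.559, -0.0315). Next I'll move above the stand for a wrist view, closing the gripper on the way.

>>> servo_tool(
  moves=[
    [[0.1575,-0.122,-0.01,0,0,0,0],[0.1575,-0.122,-0.01,0,0,0,0],[0.1575,-0.122,-0.01,0,0,0,0],[0.1575,-0.122,-0.01,0,0,0,0],[0.1575,-0.122,-0.01,0,0,0,0],[0.1575,-0.122,-0.01,0,0,0,0],[0.1575,-0.122,-0.01,0,0,0,0],[0.1575,-0.122,-0.01,0,0,0,0],[0.1575,-0.122,-0.01,0,0,0,0],[0.1575,-0.122,-0.01,0,0,0,0],[0.1575,-0.122,-0.01,0,0,0,0],[0.1575,-0.122,-0.01,0,0,0,0],[0.1575,-0.122,-0.01,0,0,0,0],[0.1575,-0.122,-0.01,0,0,0,0],[0.1575,-0.122,-0.01,0,0,0,0],[0.1575,-0.122,-0.01,0,0,0,0],[0,0,0,0,0,0.0425,0],[0,0,0,0,0,0.0425,0],[0,0,0,0,0,0,0],[0,0,0,0,0,0,0]],
  ],
)

```text
time: 1.77
eef_pos: [0.5447, -0.0306, 0.2608]
tool_rot: [-3.141, 0.001, 0.163]
ft_force: [0.4, 0.2, 0.0]
gripper_width: 0.0003
grip_force: 0.0
```

Run:
```python
from h import *
T=tool(); a,d=grab_frame('wrist'); np.savez('pics/w1.npz',a=a,d=d,T=T); save(a,'w1.png'); s=state(); print(s['time'],s['eef_pos'],s['tool_rot'],s['joint_positions'],s['gripper_width'],s['ft_force'],tips_ahead() if callable(tips_ahead) else tips_ahead)
```

```text
1.8167 [ 0.54464697 -0.03087422  0.26091779] [-3.14146996e+00  6.53333427e-04  1.61880053e-01] [-5.66127392e-02  2.00325874e-01 -1.22310477e-01  1.24882437e+00
 -2.18381684e-05  2.92309991e+00] -0.0002866795229785733 [ 0.42536628 -1.17255826 -0.0276688 ] 0.019
```

View pics/w1.png

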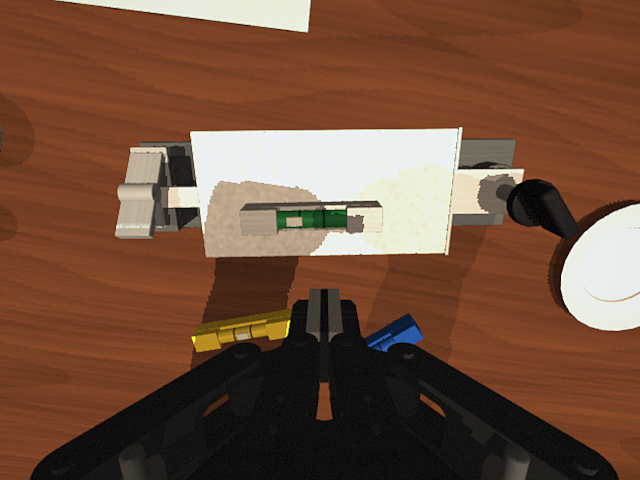

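The wrist view shows the clip at (140,190), the level spanning (241,218) to (382,218) with the bubble left of centre at about (295,221), and the grip at (530,208). I'll enlarge the level and the grip.

Run:
```python
from h import *
z=np.load('pics/w1.npz'); a,d,T=z['a'],z['d'],z['T']; c=cam('wrist',T)
f,cx,cy,R,o=c
v,u=np.mgrid[:480,:640]; P=o+np.stack([(u-cx)/f*d,(v-cy)/f*d,d],-1)@R.T
np.save('pics/P1.npy',P)
m=(d>0)&(P[...,2]>.142)&(P[...,2]<.154)&(u>470)&(u<600)&(v<260)
q=P[m]; print('grip top',m.sum(),q.mean(0) if len(q) else '')
if len(q):
    r=cv2.minAreaRect((q[:,:2]*1000).astype(np.float32)); print(r)
w,V=np.linalg.eigh(np.cov(q[:,:2].T)); print('axis ang',np.arctan2(V[1,1],V[0,1]),np.sqrt(w*12))
A=cv2.resize(a[190:250,230:395],None,fx=4.8,fy=4.8,interpolation=cv2.INTER_CUBIC)
B=cv2.resize(cv2.convertScaleAbs(a[160:260,480:600],alpha=3),None,fx=2.5,fy=2.5)
o_=np.zeros((600,800,3),np.uint8); o_[:A.shape[0],:A.shape[1]]=A; o_[300:300+B.shape[0],:B.shape[1]]=B
C=cv2.resize(a[130:250,100:210],None,fx=2.5,fy=2.5); o_[300:300+C.shape[0],400:400+C.shape[1]]=C
save(o_,'c3.png')
```

```text
grip top 1168 [ 0.58757823 -0.20667667  0.14801439]
((586.8995971679688, -208.7858428955078), (46.24262237548828, 14.3045654296875), 47.600528717041016)
axis ang 0.8223269214204495 [0.01405741 0.04658768]
```

View pics/c3.png

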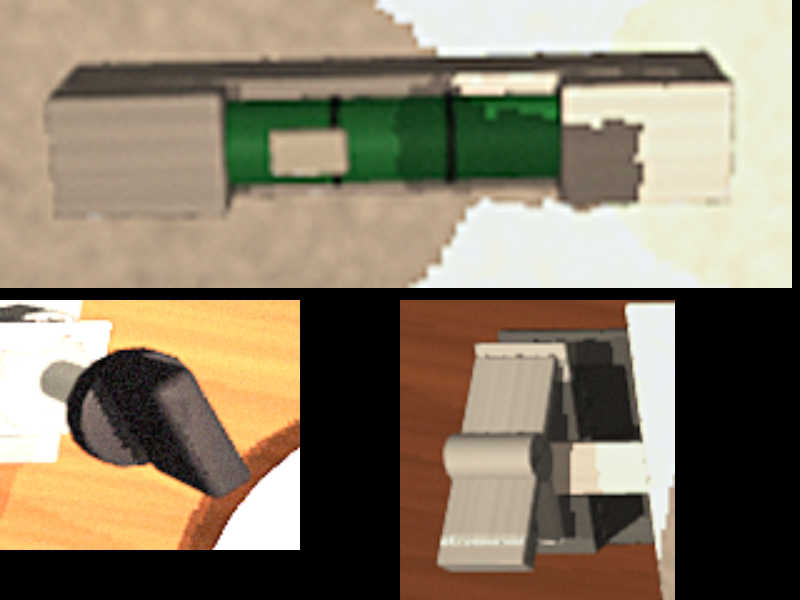

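Run:
```python
from h import *
P=np.load('pics/P1.npy')
for n,(u,v) in dict(free=(135,232),press=(135,214),pressL=(122,214),pressR=(150,214),roller=(138,191),upper=(145,170),hinge=(146,155),shelfR=(446,190),shelfL=(198,190),block1=(256,219),block2=(370,212),b1l=(244,222),b2r=(379,212)).items(): print(n,np.round(P[v,u],4))
# row of flap edges at press row
for v in(205,214,222): 
    z=P[v,105:175,2]; i=np.where(z>.085)[0]+105; print(v,np.round(P[v,i[0]+1],4),np.round(P[v,i[-1]-1],4))
# base plate end corner right
c=cam('wrist',np.load('pics/w1.npz')['T'])
for p in[(515,139),(502,224)]: print(np.round(ray(c,*p,z=.01),4))
# level rect
m=(P[...,2]>.098)&(P[...,2]<.113); m[:,:235]=0; m[:,390:]=0; m[:195]=0; m[245:]=0
print(cv2.minAreaRect((P[m][:,:2]*1000).astype(np.float32)), P[m].mean(0))
```

```text
free [0.5088 0.1287 0.1231]
press [0.5217 0.1334 0.1135]
pressL [0.5197 0.145  0.113 ]
pressR [0.5237 0.1206 0.1131]
roller [0.5411 0.1338 0.1074]
upper [0.556  0.1379 0.0863]
hinge [0.5682 0.1416 0.0769]
shelfR [ 0.5808 -0.1469  0.0696]
shelfL [0.5435 0.0914 0.079 ]
block1 [0.532  0.0294 0.1059]
block2 [ 0.5542 -0.0717  0.102 ]
b1l [0.5272 0.04   0.1052]
b2r [ 0.5557 -0.0796  0.1028]
205 [0.5259 0.1487 0.1075] [0.5303 0.1203 0.1064]
214 [0.5196 0.147  0.114 ] [0.5121 0.1243 0.0717]
222 [0.5132 0.1464 0.1169] [0.5175 0.1183 0.1161]
[ 0.6407 -0.2296  0.01  ]
[ 0.5441 -0.2472  0.01  ]
((537.1106567382812, -20.047462463378906), (24.68181610107422, 130.1177520751953), 10.418283462524414) [ 0.53783778 -0.01893059  0.10299686]
```

The grip top measures 46.2 × 14.3 mm at angle 0.825, height 0.148 and centre (0.587, -0.208), which matches the description. The bubble offset is 16.1 mm, so the foot needs about 1.68 rad clockwise. I'll press the clip first.

>>> servo_tool(
  moves=[
    [[-0.007,-0.1667,0.1,0,0,0,0],[-0.007,-0.1667,0.1,0,0,0,0],[-0.007,-0.1667,0.1,0,0,0,0],[-0.007,-0.1667,0.1,0,0,0,0],[-0.007,-0.1667,0.135,0,0,0,0],[0,0,0,0,0,0,0],[0,0,0.03,0,0,0,0],[0,0,0.03,0,0,0,0],[0,0,0.03,0,0,0,0],[0,0,0.03,0,0,0,0],[0,0,0.03,0,0,0,0],[0,0,0.03,0,0,0,0],[0,0,0.03,0,0,0,0],[0,0,0.03,0,0,0,0],[0,0,0.03,0,0,0,0],[0,0,0,0,0,0,0]],
  ],
)

```text
time: 3.15
eef_pos: [0.5156, 0.1094, 0.1003]
tool_rot: [-3.12, 0.0, 0.196]
ft_force: [2.2, 0.9, 1.0]
gripper_width: 0.0003
grip_force: 1.1
```

The last joint hit its range limit, so the tool landed about 23 mm short in y. I'll lift, unwind the wrist and check the clip.

>>> servo_tool(
  moves=[
    [[0,0,-0.12,0,0,0,0],[0,0,-0.12,0,0,-0.055,0],[0,0,-0.06,0,0,-0.055,0],[0,0,0,0,0,-0.055,0],[0,0,0,0,0,-0.055,0],[0,0,0,0,0,-0.055,0],[0,0,0,0,0,-0.055,0],[0,0,0,0,0,-0.055,0],[0,0,0,0,0,-0.055,0],[0,0,0,0,0,-0.055,0],[0,0,0,0,0,-0.055,0],[0,0,0,0,0,-0.055,0],[0,0,0,0,0,-0.055,0],[0,0,0,0,0,-0.055,0],[0,0,0,0,0,0,0]],
  ],
)

```text
time: 4.4
eef_pos: [0.5157, 0.1082, 0.161]
tool_rot: [-3.14, -0.021, 1.696]
ft_force: [0.5, 0.4, -0.5]
gripper_width: 0.0002
grip_force: 0.0
```

Run:
```python
from h import *
s=state(); print(s['time'],s['eef_pos'],s['tool_rot'],s['joint_positions'])
for n in('scene','side'):
    a,d=grab_frame(n); c=cam(n); f,cx,cy,R,o=c
    v,u=np.mgrid[:480,:640]; P=o+np.stack([(u-cx)/f*d,(v-cy)/f*d,d],-1)@R.T
    g=np.array([.559,-.022]); th=.16
    L=(P[...,:2]-g)@np.array([[np.cos(th),-np.sin(th)],[np.sin(th),np.cos(th)]])
    for xs in(-35,-25,-15,-5,5,15,25):
        m=(d>0)&(abs(L[...,0]*1e3-xs)<5)&(abs(L[...,1]*1e3-160)<12)&(P[...,2]<.135); print(n,xs,m.sum(),np.percentile(P[m][:,2],[50,90]).round(4) if m.any() else '')
```

```text
4.4 [0.51572579 0.10815801 0.16102831] [-3.13965491 -0.02110691  1.69607216] [ 0.19333382  0.21613795 -0.33472     1.02043648  0.02118981  1.63882859]
scene -35 17 [0.072  0.0746]
scene -25 50 [0.1194 0.1241]
scene -15 43 [0.1157 0.1197]
scene -5 49 [0.1086 0.1133]
scene 5 37 [0.1065 0.109 ]
scene 15 63 [0.0954 0.105 ]
scene 25 101 [0.0437 0.0891]
side -35 83 [0.0646 0.0711]
side -25 71 [0.114 0.12 ]
side -15 66 [0.0709 0.1147]
side -5 78 [0.0694 0.106 ]
side 5 71 [0.101  0.1046]
side 15 39 [0.087  0.1014]
side 25 35 [0.0813 0.0857]
```

The clip is still open. I'll repeat the press with the corrected position.

>>> servo_tool(
  moves=[
    [[0.06,-0.009,0,0,0,0,0],[0.062,-0.009,0,0,0,0,0],[0,0,0,0,0,0,0],[0,0,0.03,0,0,0,0],[0,0,0.03,0,0,0,0],[0,0,0.03,0,0,0,0],[0,0,0.03,0,0,0,0],[0,0,0.03,0,0,0,0],[0,0,0.03,0,0,0,0],[0,0,0.03,0,0,0,0],[0,0,0.03,0,0,0,0],[0,0,0.03,0,0,0,0],[0,0,0.03,0,0,0,0],[0,0,0,0,0,0,0]],
  ],
)

```text
time: 5.67
eef_pos: [0.5086, 0.133, 0.1006]
tool_rot: [-3.139, -0.021, 1.693]
ft_force: [1.4, -0.1, 0.6]
gripper_width: -0.0
grip_force: 0.6
```

```bash
cat > clip.py <<'E'
from h import *
s=state(); print(s['time'],s['eef_pos'],s['tool_rot'],s['joint_positions'])
for n in('scene','side'):
    a,d=grab_frame(n); c=cam(n); f,cx,cy,R,o=c
    v,u=np.mgrid[:480,:640]; P=o+np.stack([(u-cx)/f*d,(v-cy)/f*d,d],-1)@R.T
    g=np.array([.559,-.022]); th=.16
    L=(P[...,:2]-g)@np.array([[np.cos(th),-np.sin(th)],[np.sin(th),np.cos(th)]])
    for xs in(-35,-25,-15,-5,5,15,25):
        m=(d>0)&(abs(L[...,0]*1e3-xs)<5)&(abs(L[...,1]*1e3-160)<12)&(P[...,2]<.135); print(n,xs,m.sum(),np.percentile(P[m][:,2],[50,90]).round(4) if m.any() else '')
E
python3 clip.py
```

```text
5.6667 [0.5086076  0.13297065 0.10057973] [-3.13890063 -0.0210146   1.6929783 ] [ 0.24229766  0.26492587 -0.42094167  0.88508352  0.02118574  1.69088209]
scene -35 22 [0.0745 0.1208]
scene -25 37 [0.1048 0.1277]
scene -15 78 [0.1044 0.1284]
scene -5 25 [0.0981 0.1002]
scene 5 52 [0.0939 0.0992]
scene 15 38 [0.0864 0.0901]
scene 25 88 [0.0417 0.0834]
side -35 139 [0.0713 0.1265]
side -25 47 [0.0695 0.1215]
side -15 72 [0.0932 0.1274]
side -5 62 [0.0915 0.0954]
side 5 42 [0.0897 0.0948]
side 15 43 [0.0812 0.0846]
side 25 30 [0.0773 0.0812]
```

>>> servo_tool(
  moves=[
    [[0,0,0.02,0,0,0,0],[0,0,0.02,0,0,0,0],[0,0,0.02,0,0,0,0],[0,0,0,0,0,0,0]],
  ],
)

```text
time: 6.1
eef_pos: [0.508, 0.1332, 0.0886]
tool_rot: [-3.138, -0.021, 1.693]
ft_force: [-1.2, -1.0, -0.9]
gripper_width: -0.0002
grip_force: 0.0
```

```bash
python3 clip.py; python3 -c "
from h import *
print(state()['ft_force'])"
```

```text
6.1 [0.50804382 0.13319999 0.08858112] [-3.13804338 -0.0209789   1.69310545] [ 0.24293623  0.27676267 -0.43590012  0.85913294  0.02125349  1.69137558]
scene -35 24 [0.0911 0.1226]
scene -25 47 [0.0823 0.1209]
scene -15 62 [0.1083 0.1221]
scene -5 26 [0.0846 0.0871]
scene 5 33 [0.0797 0.084 ]
scene 15 31 [0.0773 0.0809]
scene 25 76 [0.0369 0.0776]
side -35 103 [0.0762 0.1147]
side -25 47 [0.0932 0.1292]
side -15 54 [0.0778 0.1166]
side -5 39 [0.0802 0.1288]
side 5 34 [0.0748 0.0797]
side 15 33 [0.0731 0.0751]
side 25 37 [0.0726 0.0754]
[-0.02658346  0.47678741 -0.01620214]
```

It snapped shut: the force is zero and the flap lies flat at about 0.076. Now over to the foot.

>>> servo_tool(
  moves=[
    [[0,0,-0.17,0,0,0,0],[0,0,-0.17,0,-0.01,0,0],[0,0,-0.17,0,0,0,0.6],[0,0,-0.17,0,0,0,0.6],[-0.1935,0.0204,0,0,0,0,0.6],[-0.1935,0.0204,0,0,0,0,0.6],[-0.1935,0.0204,0,0,0,0,0.6],[-0.1935,0.0204,0,0,0,0,0.6],[-0.1935,0.0204,0,0,0,0,0.6],[-0.1935,0.0204,0,0,0,0,0.6],[-0.1935,0.0204,0,0,0,0,0.6],[-0.1935,0.0204,0,0,0,0,0.6],[-0.1935,0.0204,0,0,0,0,0.6],[0,0,0,0,0,0,0.6]],
  ],
)

```text
time: 7.37
eef_pos: [0.5891, -0.2158, 0.225]
tool_rot: [-3.14, 0.003, 1.687]
ft_force: [0.2, 0.4, -0.9]
gripper_width: 0.0515
grip_force: 0.0
```

>>> servo_tool(
  moves=[
    [[0,0,0,0,0,-0.057,0.6],[0,0,0,0,0,-0.057,0.6],[0,0,0,0,0,-0.057,0.6],[0,0,0,0,0,-0.057,0.6],[0,0,0,0,0,-0.057,0.6],[0,0,0,0,0,-0.057,0.6],[0,0,0,0,0,-0.057,0.6],[0,0,0,0,0,-0.057,0.6],[0,0,0,0,0,-0.057,0.6],[0,0,0,0,0,-0.057,0.6],[0,0,0,0,0,-0.057,0.6],[0,0,0,0,0,-0.057,0.6],[0,0,0,0,0,-0.057,0.6],[0,0,0,0,0,-0.057,0.6],[0,0,0,0,0,-0.057,0.6],[0,0,0,0,0,-0.057,0.6],[0,0,0,0,0,-0.057,0.6],[0,0,0,0,0,-0.057,0.6],[0,0,0,0,0,-0.057,0.6],[0,0,0,0,0,0,0.6]],
  ],
)

```text
time: 9.03
eef_pos: [0.5882, -0.209, 0.2255]
tool_rot: [3.14, -0.001, -2.319]
ft_force: [-0.4, 0.6, 0.3]
gripper_width: 0.0515
grip_force: 0.0
```

```bash
python3 clip.py
python3 - <<'E'
from h import *
T=tool(); a,d=grab_frame('wrist'); c=cam('wrist',T); f,cx,cy,R,o=c
v,u=np.mgrid[:480,:640]; P=o+np.stack([(u-cx)/f*d,(v-cy)/f*d,d],-1)@R.T
m=(d>0)&(P[...,2]>.142)&(P[...,2]<.154)&(np.hypot(P[...,0]-.587,P[...,1]+.208)<.035)
q=P[m]; print(m.sum(), cv2.minAreaRect((q[:,:2]*1000).astype(np.float32)) if len(q) else '', q[:,2].mean())
save(a,'w2.png')
E
```

```text
9.0333 [ 0.58823523 -0.20895388  0.22553169] [ 3.14006127e+00 -1.23738864e-03 -2.31875301e+00] [-3.41036151e-01  3.62750139e-01  1.31828753e-02  1.22312514e+00
 -5.30250395e-04 -1.16387434e+00]
scene -35 25 [0.0766 0.0801]
scene -25 25 [0.0781 0.0807]
scene -15 14 [0.0796 0.0815]
scene -5 29 [0.084  0.0861]
scene 5 35 [0.0787 0.0826]
scene 15 28 [0.0781 0.0796]
scene 25 86 [0.0397 0.0789]
side -35 62 [0.071  0.0747]
side -25 38 [0.0728 0.0742]
side -15 38 [0.0737 0.0774]
side -5 35 [0.0795 0.0814]
side 5 36 [0.0744 0.0778]
side 15 33 [0.0731 0.0744]
side 25 30 [0.0735 0.0757]
1251 ((587.0179443359375, -210.2886962890625), (44.953041076660156, 13.949862480163574), 47.37400817871094) 0.14846494511055144
```

The clip is shut (flap flat at about 0.076). The grip is confirmed at (0.587, -0.210), angle 0.827. I'll grasp it.

>>> servo_tool(
  moves=[
    [[0.006,0,0.14,0,0,0,0.6],[0,0,0.14,0,0,0,0.6],[0,0,0.14,0,0,0,0.6],[0,0,0.0175,0,0,0,0.6],[0,0,0,0,0,0,0],[0,0,0,0,0,0,0],[0,0,0,0,0,0,0],[0,0,0,0,0,0,0],[0,0,0,0,0,0,0],[0,0,0,0,0,0,0]],
  ],
  squeeze=50,
)

```text
time: 10.02
eef_pos: [0.5881, -0.21, 0.1404]
tool_rot: [-3.141, 0.0, -2.322]
ft_force: [-3.5, 2.8, 6.8]
gripper_width: 0.0119
grip_force: 49.4
```

>>> servo_tool(
  moves=[
    [[0,0,0,0,0,0.0573,0],[0,0,0,0,0,0.0573,0],[0,0,0,0,0,0.0573,0],[0,0,0,0,0,0.0573,0],[0,0,0,0,0,0.0573,0],[0,0,0,0,0,0.0573,0],[0,0,0,0,0,0.0573,0],[0,0,0,0,0,0.0573,0],[0,0,0,0,0,0.0573,0],[0,0,0,0,0,0.0573,0],[0,0,0,0,0,0.0573,0],[0,0,0,0,0,0.0573,0],[0,0,0,0,0,0.0573,0],[0,0,0,0,0,0.0573,0],[0,0,0,0,0,0,0]],
  ],
)

```text
time: 11.27
eef_pos: [0.5879, -0.2094, 0.1404]
tool_rot: [3.141, -0.0, 2.276]
ft_force: [-4.1, 4.4, 6.9]
gripper_width: 0.0118
grip_force: 49.4
```

>>> servo_tool(
  moves=[
    [[0,0,0,0,0,0,0.6],[0,0,0,0,0,0,0.6],[0,0,0,0,0,0,0.6],[0,0,-0.14,0,0,0,0.6],[0,0,-0.14,0,0,0,0.6],[0,0,-0.14,0,0,0,0.6],[0.178,0.0842,0,0,0,0,0.6],[0.178,0.0842,0,0,0,0,1],[0.178,0.0842,0,0,0,0,1],[0.178,0.0842,0,0,0,0,1],[0.178,0.0842,0,0,0,0,1],[0,0,0,0,0,-0.0554,1],[0,0,0,0,0,-0.0554,1],[0,0,0,0,0,-0.0554,1],[0,0,0,0,0,-0.0554,1],[0,0,0,0,0,-0.0554,1],[0,0,0,0,0,-0.0554,1],[0,0,0,0,0,-0.0554,1],[0,0,0,0,0,-0.0554,1],[0,0,0,0,0,-0.0554,1]],
  ],
)

```text
time: 12.93
eef_pos: [0.5357, -0.0205, 0.2225]
tool_rot: [-3.141, -0.001, -2.952]
ft_force: [-0.5, -0.1, 0.1]
gripper_width: 0.085
grip_force: 0.0
```

>>> servo_tool(
  moves=[
    [[0,0,0,0,0,0,1],[0,0,0,0,0,0,1]],
  ],
)

```text
time: 13.1
eef_pos: [0.5355, -0.0204, 0.2224]
tool_rot: [3.142, -0.001, -2.961]
ft_force: [0.3, 0.2, 0.0]
gripper_width: 0.0855
grip_force: 0.0
```

Run:
```python
from h import *
T=tool(); a,d=grab_frame('wrist'); c=cam('wrist',T); f,cx,cy,R,o=c; print(T.round(4),state()['joint_positions'])
v,u=np.mgrid[:480,:640]; P=o+np.stack([(u-cx)/f*d,(v-cy)/f*d,d],-1)@R.T; np.save('pics/P3.npy',P)
m=(d>0)&(P[...,2]>.099)&(P[...,2]<.113)&(np.hypot(P[...,0]-.537,P[...,1]+.02)<.075)
print(m.sum(),cv2.minAreaRect((P[m][:,:2]*1000).astype(np.float32)))
vs,us=np.where(m); print(us.min(),us.max(),vs.min(),vs.max())
y0,y1,x0,x1=max(vs.min()-15,0),vs.max()+15,max(us.min()-10,0),us.max()+10
k=790/(x1-x0); A=cv2.resize(a[y0:y1,x0:x1],None,fx=k,fy=k,interpolation=cv2.INTER_CUBIC)[:300]
O=np.zeros((600,800,3),np.uint8); O[:A.shape[0],:A.shape[1]]=A; O[300:,:400]=cv2.resize(a,(400,300)); save(O,'c4.png'); print(x0,y0,k)
```

```text
[[-9.837e-01 -1.796e-01 -1.200e-03  5.355e-01]
 [-1.796e-01  9.837e-01 -2.000e-04 -2.040e-02]
 [ 1.200e-03  1.000e-04 -1.000e+00  2.224e-01]
 [ 0.000e+00  0.000e+00  0.000e+00  1.000e+00]] [-3.79876715e-02  1.97078662e-01 -2.14249654e-01  1.16077035e+00
 -1.59406155e-04 -2.18642454e-01]
4117 ((537.15478515625, -19.716590881347656), (23.86127471923828, 130.1229705810547), 10.270814895629883)
243 406 217 247
233 202 4.316939890710382
```

View pics/c4.png

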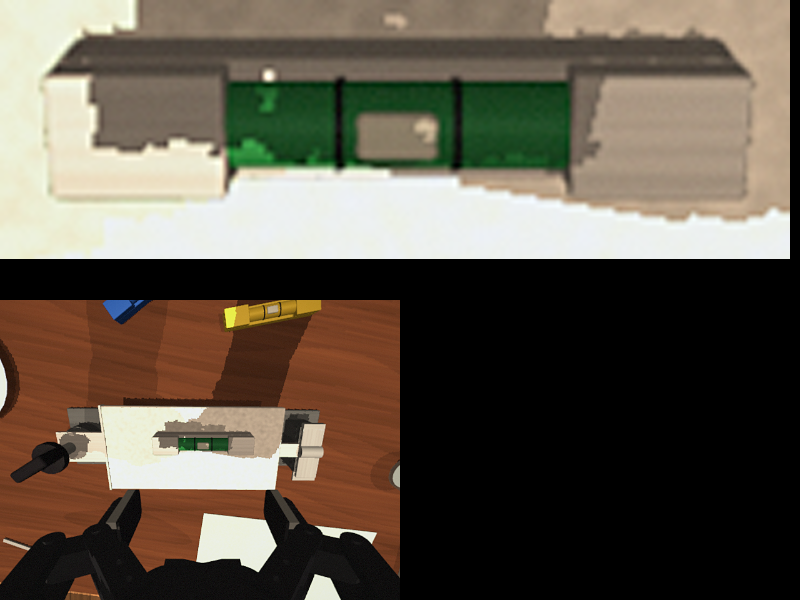

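The bubble at crop x≈398 sits midway between the lines (340 and 457), so it is centred. The clip is shut. Next comes the two-finger press on both end blocks.

>>> servo_tool(
  moves=[
    [[-0.009,0.002,0.14,0,0,0,1],[0,0,0.14,0,0,0,1],[0,0,0.14,0,0,0,1],[0,0,0,0,0,0,1],[0,0,0.02,0,0,0,1],[0,0,0.02,0,0,0,1],[0,0,0,0,0,0,1]],
  ],
)

```text
time: 13.73
eef_pos: [0.5377, -0.0196, 0.1312]
tool_rot: [-3.142, -0.0, -2.958]
ft_force: [0.4, -0.3, 0.3]
gripper_width: 0.0853
grip_force: 0.0
```

>>> servo_tool(
  moves=[
    [[0,0,0.01,0,0,0,1],[0,0,0.01,0,0,0,1],[0,0,0,0,0,0,1]],
  ],
)

```text
time: 13.98
eef_pos: [0.5372, -0.0196, 0.1267]
tool_rot: [3.141, -0.001, -2.958]
ft_force: [0.5, 0.6, -0.5]
gripper_width: 0.0852
grip_force: 0.0
```

>>> servo_tool(
  moves=[
    [[0,0,0.01,0,0,0,1],[0,0,0.01,0,0,0,1],[0,0,0,0,0,0,1]],
  ],
)

```text
time: 14.23
eef_pos: [0.5365, -0.0195, 0.1219]
tool_rot: [3.141, -0.002, -2.958]
ft_force: [0.2, -0.2, 0.0]
gripper_width: 0.0854
grip_force: 0.0
```

>>> servo_tool(
  moves=[
    [[0,0,0.01,0,0,0,1],[0,0,0,0,0,0,1]],
  ],
)

```text
time: 14.4
eef_pos: [0.5365, -0.0196, 0.1198]
tool_rot: [3.141, -0.002, -2.958]
ft_force: [-0.4, -0.2, -0.1]
gripper_width: 0.0853
grip_force: 0.0
```

>>> servo_tool(
  moves=[
    [[0,0,0.01,0,0,0,1],[0,0,0,0,0,0,1]],
  ],
)

```text
time: 14.57
eef_pos: [0.5366, -0.0196, 0.1178]
tool_rot: [3.141, -0.002, -2.958]
ft_force: [-0.7, 0.1, 0.6]
gripper_width: 0.0855
grip_force: 0.0
```

>>> servo_tool(
  moves=[
    [[0,0,0.01,0,0,0,1],[0,0,0,0,0,0,1]],
  ],
)

```text
time: 14.73
eef_pos: [0.5366, -0.0195, 0.1159]
tool_rot: [3.141, -0.002, -2.958]
ft_force: [0.2, -0.1, -0.8]
gripper_width: 0.0855
grip_force: 0.0
```

>>> servo_tool(
  moves=[
    [[0,0,0.005,0,0,0,1],[0,0,0,0,0,0,1]],
  ],
)

```text
time: 14.9
eef_pos: [0.5366, -0.0196, 0.115]
tool_rot: [3.141, -0.002, -2.958]
ft_force: [-0.1, 0.7, -0.4]
gripper_width: 0.0852
grip_force: 0.0
```

>>> servo_tool(
  moves=[
    [[0,0,0.005,0,0,0,1],[0,0,0,0,0,0,1]],
  ],
)

```text
time: 15.07
eef_pos: [0.5367, -0.0195, 0.1141]
tool_rot: [3.141, -0.002, -2.958]
ft_force: [-0.4, 0.2, -0.4]
gripper_width: 0.0858
grip_force: 0.0
```

>>> servo_tool(
  moves=[
    [[0,0,0.005,0,0,0,1],[0,0,0,0,0,0,1]],
  ],
)

```text
time: 15.23
eef_pos: [0.5367, -0.0195, 0.1131]
tool_rot: [3.141, -0.002, -2.958]
ft_force: [-0.4, 0.4, -0.0]
gripper_width: 0.0855
grip_force: 0.0
```

>>> servo_tool(
  moves=[
    [[0,0,0.004,0,0,0,1],[0,0,0,0,0,0,1]],
  ],
)

```text
time: 15.4
eef_pos: [0.5367, -0.0196, 0.1123]
tool_rot: [3.141, -0.002, -2.958]
ft_force: [0.4, 0.5, 0.5]
gripper_width: 0.0853
grip_force: 0.0
```

>>> servo_tool(
  moves=[
    [[0,0,0.003,0,0,0,1],[0,0,0,0,0,0,1]],
  ],
)

```text
time: 15.57
eef_pos: [0.5367, -0.0195, 0.1117]
tool_rot: [3.141, -0.002, -2.958]
ft_force: [1.0, 0.6, -0.2]
gripper_width: 0.0851
grip_force: 0.0
```

>>> servo_tool(
  moves=[
    [[0,0,0.003,0,0,0,1],[0,0,0,0,0,0,1]],
  ],
)

```text
time: 15.73
eef_pos: [0.5367, -0.0196, 0.1111]
tool_rot: [3.141, -0.002, -2.958]
ft_force: [0.2, 0.3, 0.2]
gripper_width: 0.0855
grip_force: 0.0
```

>>> servo_tool(
  moves=[
    [[0,0,0.003,0,0,0,1],[0,0,0,0,0,0,1]],
  ],
)

```text
time: 15.9
eef_pos: [0.5367, -0.0196, 0.1105]
tool_rot: [3.141, -0.002, -2.958]
ft_force: [0.7, -0.2, -0.1]
gripper_width: 0.0853
grip_force: 0.0
```

>>> servo_tool(
  moves=[
    [[0,0,0.003,0,0,0,1],[0,0,0,0,0,0,1]],
  ],
)

```text
time: 16.07
eef_pos: [0.5367, -0.0196, 0.1099]
tool_rot: [3.141, -0.002, -2.958]
ft_force: [-0.1, 0.7, 0.1]
gripper_width: 0.0853
grip_force: 0.0
```

Run:
```python
from h import *
a,_=grab_frame('side'); b,_=grab_frame('scene')
O=np.zeros((600,800,3),np.uint8)
O[:,:380]=cv2.resize(a[160:310,255:350],(380,600),interpolation=cv2.INTER_CUBIC)
O[:400,385:]=cv2.resize(b[215:330,270:390],(415,400),interpolation=cv2.INTER_CUBIC); save(O,'c5.png')
```

```text
(no output)
```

View pics/c5.png

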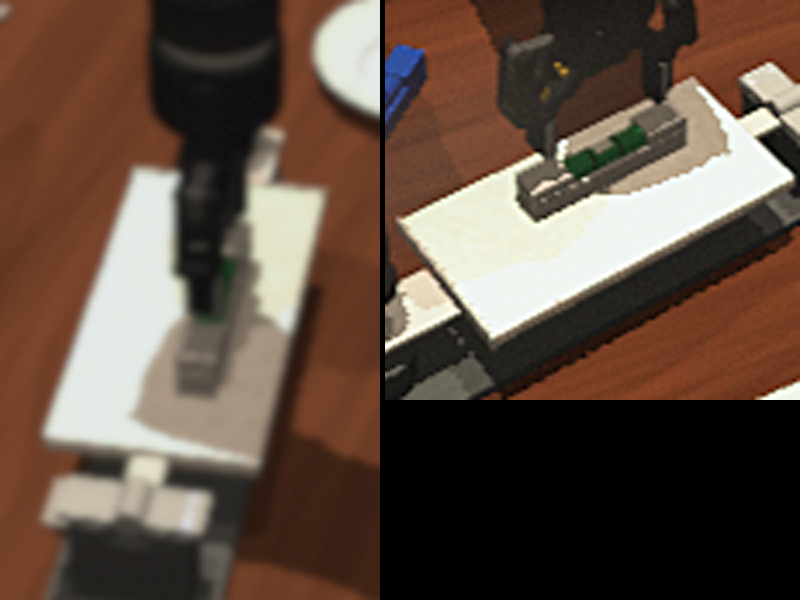

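The fingers line up over both end blocks but are still several mm above the level, and the clip is shut. I'll continue down in small steps.

>>> servo_tool(
  moves=[
    [[0,0,0.005,0,0,0,1],[0,0,0.005,0,0,0,1],[0,0,0,0,0,0,1]],
  ],
)

```text
time: 16.42
eef_pos: [0.5366, -0.0195, 0.1077]
tool_rot: [3.141, -0.002, -2.958]
ft_force: [0.4, -0.5, -0.8]
gripper_width: 0.0854
grip_force: 0.0
```

>>> servo_tool(
  moves=[
    [[0,0,0.005,0,0,0,1],[0,0,0,0,0,0,1]],
  ],
)

```text
time: 16.58
eef_pos: [0.5366, -0.0195, 0.1068]
tool_rot: [3.141, -0.002, -2.958]
ft_force: [0.4, -0.2, -0.5]
gripper_width: 0.0852
grip_force: 0.0
```

>>> servo_tool(
  moves=[
    [[0,0,0.005,0,0,0,1],[0,0,0,0,0,0,1]],
  ],
)

```text
time: 16.75
eef_pos: [0.5366, -0.0195, 0.1058]
tool_rot: [3.141, -0.002, -2.958]
ft_force: [0.6, -0.3, -0.8]
gripper_width: 0.0854
grip_force: 0.0
```

>>> servo_tool(
  moves=[
    [[0,0,0.004,0,0,0,1],[0,0,0,0,0,0,1]],
  ],
)

```text
time: 16.92
eef_pos: [0.5366, -0.0195, 0.1051]
tool_rot: [3.141, -0.002, -2.958]
ft_force: [0.2, 0.3, 0.2]
gripper_width: 0.0858
grip_force: 0.0
```

>>> servo_tool(
  moves=[
    [[0,0,0.004,0,0,0,1],[0,0,0,0,0,0,1]],
  ],
)

```text
time: 17.08
eef_pos: [0.5367, -0.0195, 0.1043]
tool_rot: [3.141, -0.002, -2.958]
ft_force: [-0.7, 0.2, -0.4]
gripper_width: 0.0851
grip_force: 0.0
```

>>> servo_tool(
  moves=[
    [[0,0,0.004,0,0,0,1],[0,0,0,0,0,0,1]],
  ],
)

```text
time: 17.25
eef_pos: [0.5366, -0.0196, 0.1035]
tool_rot: [3.141, -0.002, -2.958]
ft_force: [0.2, -0.5, 0.5]
gripper_width: 0.0851
grip_force: 0.0
```

>>> servo_tool(
  moves=[
    [[0,0,0.004,0,0,0,1],[0,0,0,0,0,0,1]],
  ],
)

```text
time: 17.42
eef_pos: [0.5367, -0.0195, 0.1027]
tool_rot: [3.141, -0.002, -2.958]
ft_force: [0.1, -0.3, -1.0]
gripper_width: 0.0855
grip_force: 0.0
```

>>> servo_tool(
  moves=[
    [[0,0,0.004,0,0,0,1],[0,0,0,0,0,0,1]],
  ],
)

```text
time: 17.58
eef_pos: [0.5366, -0.0195, 0.1019]
tool_rot: [3.141, -0.002, -2.958]
ft_force: [0.1, 0.1, 0.5]
gripper_width: 0.0855
grip_force: 0.0
```

>>> servo_tool(
  moves=[
    [[0,0,0.004,0,0,0,1],[0,0,0,0,0,0,1]],
  ],
)

```text
time: 17.75
eef_pos: [0.5366, -0.0195, 0.1011]
tool_rot: [3.141, -0.002, -2.958]
ft_force: [0.1, -0.1, -1.0]
gripper_width: 0.0853
grip_force: 0.0
```

>>> servo_tool(
  moves=[
    [[0,0,0.004,0,0,0,1],[0,0,0,0,0,0,1]],
  ],
)

```text
time: 17.92
eef_pos: [0.5367, -0.0195, 0.1003]
tool_rot: [3.141, -0.002, -2.958]
ft_force: [0.1, -0.2, 0.2]
gripper_width: 0.0852
grip_force: 0.0
```

>>> servo_tool(
  moves=[
    [[0,0,0.004,0,0,0,1],[0,0,0,0,0,0,1]],
  ],
)

```text
time: 18.08
eef_pos: [0.5366, -0.0196, 0.0995]
tool_rot: [3.141, -0.002, -2.958]
ft_force: [0.3, -1.0, -0.5]
gripper_width: 0.0851
grip_force: 0.0
```

>>> servo_tool(
  moves=[
    [[0,0,0.004,0,0,0,1],[0,0,0,0,0,0,1]],
  ],
)

```text
time: 18.25
eef_pos: [0.5367, -0.0195, 0.0987]
tool_rot: [3.141, -0.002, -2.958]
ft_force: [-1.1, -0.0, 0.4]
gripper_width: 0.0854
grip_force: 0.0
```

>>> servo_tool(
  moves=[
    [[0,0,0.004,0,0,0,1],[0,0,0,0,0,0,1]],
  ],
)

```text
time: 18.42
eef_pos: [0.5366, -0.0195, 0.0978]
tool_rot: [3.141, -0.002, -2.958]
ft_force: [0.1, -0.3, 0.1]
gripper_width: 0.0854
grip_force: 0.0
```

>>> servo_tool(
  moves=[
    [[0,0,0.004,0,0,0,1],[0,0,0,0,0,0,1]],
  ],
)

```text
time: 18.58
eef_pos: [0.5366, -0.0195, 0.0971]
tool_rot: [3.141, -0.002, -2.958]
ft_force: [-0.0, 0.3, 0.1]
gripper_width: 0.0854
grip_force: 0.0
```

>>> servo_tool(
  moves=[
    [[0,0,0.004,0,0,0,1],[0,0,0,0,0,0,1]],
  ],
)

```text
time: 18.75
eef_pos: [0.5367, -0.0195, 0.0963]
tool_rot: [3.141, -0.002, -2.958]
ft_force: [-1.3, -0.1, 0.2]
gripper_width: 0.0855
grip_force: 0.0
```

>>> servo_tool(
  moves=[
    [[0,0,0.004,0,0,0,1],[0,0,0,0,0,0,1]],
  ],
)

```text
time: 18.92
eef_pos: [0.5366, -0.0195, 0.0954]
tool_rot: [3.141, -0.002, -2.958]
ft_force: [0.4, -0.2, -0.1]
gripper_width: 0.0854
grip_force: 0.0
```

Run:
```python
from h import *
T=tool(); a,_=grab_frame('wrist'); b,_=grab_frame('scene')
O=np.zeros((600,800,3),np.uint8)
O[:300]=cv2.resize(cv2.convertScaleAbs(a[90:315,20:620],alpha=1.6),(800,300))
O[300:,:440]=cv2.resize(cv2.convertScaleAbs(b[222:298,280:391],alpha=2),(440,300),interpolation=cv2.INTER_CUBIC); save(O,'c6.png')
```

```text
(no output)
```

View pics/c6.png

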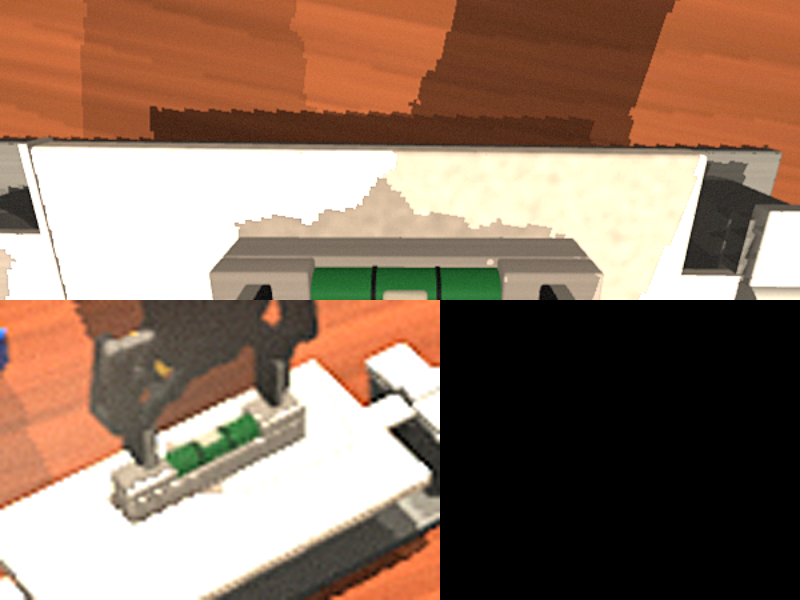

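The fingertips are just above the two end blocks. The bubble at x≈405 is still midway between the lines at 374 and 438. I'll continue gently.

>>> servo_tool(
  moves=[
    [[0,0,0.003,0,0,0,1],[0,0,0,0,0,0,1]],
  ],
)

```text
time: 19.18
eef_pos: [0.5367, -0.0195, 0.0949]
tool_rot: [3.141, -0.002, -2.958]
ft_force: [-0.5, 0.1, -0.2]
gripper_width: 0.0852
grip_force: 0.0
```

>>> servo_tool(
  moves=[
    [[0,0,0.003,0,0,0,1],[0,0,0,0,0,0,1]],
  ],
)

```text
time: 19.35
eef_pos: [0.5367, -0.0195, 0.0943]
tool_rot: [3.141, -0.002, -2.958]
ft_force: [-0.3, -0.2, 0.9]
gripper_width: 0.0852
grip_force: 0.0
```

>>> servo_tool(
  moves=[
    [[0,0,0.003,0,0,0,1],[0,0,0,0,0,0,1]],
  ],
)

```text
time: 19.52
eef_pos: [0.5366, -0.0195, 0.0937]
tool_rot: [3.141, -0.002, -2.958]
ft_force: [-0.1, -0.6, -0.3]
gripper_width: 0.0854
grip_force: 0.0
```

>>> servo_tool(
  moves=[
    [[0,0,0.003,0,0,0,1],[0,0,0,0,0,0,1]],
  ],
)

```text
time: 19.68
eef_pos: [0.5366, -0.0196, 0.0931]
tool_rot: [3.141, -0.002, -2.958]
ft_force: [-0.1, 0.1, 0.2]
gripper_width: 0.0853
grip_force: 0.0
```

>>> servo_tool(
  moves=[
    [[0,0,0.003,0,0,0,1],[0,0,0,0,0,0,1]],
  ],
)

```text
time: 19.85
eef_pos: [0.5366, -0.0195, 0.0925]
tool_rot: [3.141, -0.002, -2.958]
ft_force: [0.6, 0.3, -0.5]
gripper_width: 0.0855
grip_force: 0.0
```

>>> servo_tool(
  moves=[
    [[0,0,0.003,0,0,0,1],[0,0,0,0,0,0,1]],
  ],
)

```text
time: 20.02
eef_pos: [0.5366, -0.0196, 0.0919]
tool_rot: [3.141, -0.002, -2.958]
ft_force: [0.2, 0.3, -0.6]
gripper_width: 0.0857
grip_force: 0.0
```

>>> servo_tool(
  moves=[
    [[0,0,0.003,0,0,0,1],[0,0,0,0,0,0,1]],
  ],
)

```text
time: 20.18
eef_pos: [0.5367, -0.0195, 0.0913]
tool_rot: [3.141, -0.002, -2.958]
ft_force: [-0.9, -0.1, 1.1]
gripper_width: 0.0854
grip_force: 0.0
```

>>> servo_tool(
  moves=[
    [[0,0,0.003,0,0,0,1],[0,0,0,0,0,0,1]],
  ],
)

```text
time: 20.35
eef_pos: [0.5368, -0.0195, 0.0909]
tool_rot: [3.141, -0.002, -2.958]
ft_force: [0.3, 0.3, 0.7]
gripper_width: 0.0861
grip_force: 0.2
```

>>> servo_tool(
  moves=[
    [[0,0,0.003,0,0,0,1],[0,0,0,0,0,0,1]],
  ],
)

```text
time: 20.52
eef_pos: [0.5368, -0.0196, 0.0908]
tool_rot: [3.141, -0.001, -2.958]
ft_force: [-2.4, 0.1, 5.3]
gripper_width: 0.0853
grip_force: 2.9
```

>>> servo_tool(
  moves=[
    [[0,0,0.003,0,0,0,1],[0,0,0,0,0,0,1]],
  ],
)

```text
time: 20.68
eef_pos: [0.5368, -0.0196, 0.0908]
tool_rot: [3.141, -0.001, -2.958]
ft_force: [-3.7, 0.7, 10.3]
gripper_width: 0.0851
grip_force: 5.4
```

>>> servo_tool(
  moves=[
    [[0,0,0.003,0,0,0,1],[0,0,0,0,0,0,1]],
  ],
)

```text
time: 20.85
eef_pos: [0.5369, -0.0196, 0.0907]
tool_rot: [3.142, -0.001, -2.958]
ft_force: [-5.4, 0.9, 15.6]
gripper_width: 0.0851
grip_force: 7.9
```

Contact is made at 15.6 N. I'll ease off to about 11 N, let it settle and check.

>>> servo_tool(
  moves=[
    [[0,0,-0.0025,0,0,0,1],[0,0,0,0,0,0,1],[0,0,0,0,0,0,1],[0,0,0,0,0,0,1],[0,0,0,0,0,0,1],[0,0,0,0,0,0,1],[0,0,0,0,0,0,1],[0,0,0,0,0,0,1],[0,0,0,0,0,0,1],[0,0,0,0,0,0,1],[0,0,0,0,0,0,1],[0,0,0,0,0,0,1],[0,0,0,0,0,0,1]],
  ],
)

```text
time: 21.93
eef_pos: [0.5368, -0.0195, 0.0908]
tool_rot: [3.142, -0.001, -2.958]
ft_force: [-4.6, 0.5, 11.4]
gripper_width: 0.0853
grip_force: 5.7
```

```bash
python3 clip.py | head -8
python3 - <<'E'
from h import *
a,_=grab_frame('wrist'); b,_=grab_frame('scene'); print(state()['ft_force'])
O=np.zeros((600,800,3),np.uint8)
O[:300]=cv2.resize(cv2.convertScaleAbs(a[225:375,120:520],alpha=1.3),(800,300))
O[300:,:440]=cv2.resize(b[222:298,280:391],(440,300),interpolation=cv2.INTER_CUBIC); save(O,'c7.png')
E
```

```text
21.9333 [ 0.53684804 -0.01954918  0.09076866] [ 3.14153431e+00 -9.22763890e-04 -2.95774616e+00] [-3.63090282e-02  2.94894865e-01 -4.04952480e-01  8.71862214e-01
 -1.44583289e-04 -2.20155431e-01]
scene -35 23 [0.0771 0.079 ]
scene -25 24 [0.0775 0.0788]
scene -15 12 [0.0804 0.0834]
scene -5 30 [0.0836 0.0859]
scene 5 32 [0.0792 0.0817]
scene 15 28 [0.0766 0.0797]
[-4.14924131  0.73165171 12.26817891]
```

View pics/c7.png

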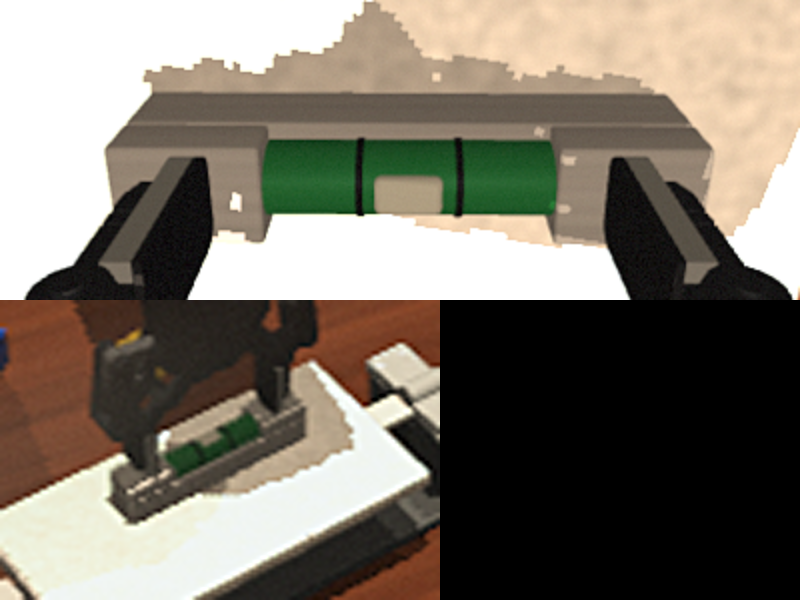

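The bubble (x≈408) is centred between the lines (360 and 459). The fingers press both end blocks with about 12 N and the clip is shut, so I'm handing the job in.

```bash
python3 -c "
from station import *
print(job_done())"
```

```text
the job is handed in; nothing more can be done
None
```

I handed the job in with the clip shut, the bubble centred and the fingers pressing the spirit level flat with about 12 N; the hand-in gave no pass or fail result.

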